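# Couple the analyser's sample carousel with its sprung knob

### The arm

A 6-joint arm with a two-finger parallel gripper is mounted at the origin on the work surface. World frame = base frame: x ahead of the robot, y to its left, z up, the work surface at z = 0. Lengths are in m, angles in rad, forces in N, time in s.
With the tool pointing down it reaches from about 0.35 to 0.85 m from the base axis. Payload 8.1 kg.
Tool frame: the origin (TCP) lies on the mounting face of the last link; the fingertips stand 186 mm ahead of it and the grasp point (between the pads) lies 167 mm ahead of it; z points along the fingers, y is the line along which they close (so a half turn about z gives the same grasp; the last joint's range is limited). The gripper opens to 93 mm and grips with 3 to 60 N. Pads are 15 mm wide; open, the fingers measure 128 mm over their backs; the gripper's body (75 mm by 188 mm) begins 65 mm behind the grasp point.
Start: joints at [-1.267, 0.13, 1.488, -0, 1.523, -0.085], TCP at [0.227, -0.555, 0.405] pointing down, gripper open.
Joint ranges: [-2.96, 2.96], [-0.89, 2.26], [0.02, 2.5], [-1.34, 4.48], [0, 2.73], [-2.66, 2.66]. Speed limits (rad/s): [2.39, 2.39, 2.79, 3.14, 3.14, 3.14].

### API

Orientations are given as a rotation vector (axis times angle).
In Python, from plant import read_state, read_camera, camera_params, close_job gives the robot as it stands. The module is installed in compiled form; this text tells all that it offers.
- The arm moves only by the tool servo_tool, never from a script. Its argument "increments" is a list of rows, each an object with "slide": the shift along the tool's x, y, z in mm, a list of three; "dr": the turn, a rotation vector about the tool's x, y, z in rad, a list of three; "jaw": the closure, from 0 (fully open) to 1 (shut). In form: [{"slide": [x, y, z], "dr": [ax, ay, az], "jaw": jaw}, ...]. A call has 1 to 20 rows; each row is the pose to reach, as a shift and turn from the pose commanded when the call began, along the tool's axes at that moment; what a row does not reach only later rows make up. A row lasts 1/10 s, in which the tool goes at most 50 mm and 8.59 degrees, less where a joint would pass 70% of its speed; a pose out of reach is approached as far as the arm can. A call with a gripper value outside its range is refused whole. The fingers move at their own pace and stop on an object; "force" is the grip in N (left out, the last holds). Time passes only in rows, so rows that repeat a pose let the fingers close. It gives the time, the measured TCP pose, the force, the opening and the grip force at its end, in the units of the state.
- read_state(): the state, without advancing time (a new reading comes with each control period).
- read_camera(name): name is "side" or "top" or "wrist"; returns (picture, depth): 420x560x3 uint8, red, green, blue; 420x560 float32, m along the optical axis (not along the pixel's ray), 0 where there is no reading.
- camera_params(name): a dict with "fx", "fy", "cx", "cy" (pixels), "rvec" (rotation vector, rad) and "tvec" (3), from world to camera coordinates, as OpenCV has them. Camera axes: x right, y down, z forward; pixel columns grow to the right and rows downward; lengths in m; the calibration is good to about 2 mm. A picture is of the moment at which its call begins: read the wrist's pose just before it. camera_params takes no time and is no camera call; for the wrist camera it gives the pose at the moment of the call.
- close_job(): hands the job in; it is judged then, once.
The state is a dict: "t": time; "q": joint angles; "dq": joint speeds; "joint_torque": joint torques, N m; "tool_pos": TCP position; "orientation": TCP orientation; "force": force on the tool from outside, world axes, zero at the start; "wrist_torque": the same for the moment, N m; "opening": finger opening in m; "gripper_force": force on a finger pad.
Only numpy, scipy, OpenCV 4.12 (cv2) and the standard library are available. Lean on these libraries where they do the work, as an engineer would, in place of code of your own. Each camera call takes 0.05 s, during which the arm holds its last target. There are 200 camera calls.

### The job

The sample carousel is back on the bench analyser, but its orange coupling knob is still parked up in the release notch (red marks). Pull the knob up, turn it clockwise to the lock notch (green marks) and let it spring down, then ease the carousel round by the knob until its drive pin snaps into the drive hub below and the knob sits fully home. Never force it: do not press the knob down on the hub or keep turning once it has caught, and leave the carousel's tubes and the things on the bench alone.

Things in the scene. Friction and masses are not known exactly. Their poses are not given: they have to be found in the camera images.
- knob_lift (a joint): knob's height over home, m. 0.014 parked at the start (cross pin in the 5 mm deep release notch); over 0.019 the cross pin clears the collar's rim and can turn; 0.024 upper stop; about 0.007 in the lock notch with the drive pin on the hub's dogs; 0 to 0.001 fully home, pin between the dogs. Spring and weight push it down with 8 N at home, 10 N parked, 12 N at the stop; it drops in 0.1 s.
- knob_turn (a joint): knob's angle relative to the carousel, rad, growing clockwise seen from above: about 0 in the release notch (red marks), 0.785 in the lock notch (green marks), each with about 0.06 of play; stops at -0.12 and 0.90. In either notch the knob takes the carousel round with it, with about 0.1 N m of drag.
- knob_grip (a point): centre of the knob's orange wing, on the upright turning axis; an upright bar 56 mm long (x, white line on top towards +x), 14 mm thick (y), 25 mm high (z). Centre 157.5 mm above the bench when fully home, 172 mm when parked. Below it a bare 13 mm stem, then the collar, 44 mm across, rim 128 mm above the bench.
- knob: the coupling knob: orange wing, stem, 6 mm cross pin in line with the wing that sits in the collar's notches, and a 7 mm drive pin 24 mm off the axis, hidden under the carousel. Origin on the turning axis, at bench level when fully home; x along the wing, z up.
- carousel: white round carousel, 220 mm across, top face 98 mm above the bench; 12 wells 88 mm from the axis, some with capped tubes up to 134 mm above the bench; notched collar in the middle. Turns either way about its upright axis. Origin on the axis at bench level; two red marks on its top along its x axis, two green marks 45 degrees clockwise from them.
- hub_seat: seat of the drive hub, out of sight under the carousel; origin on the axis at bench level. The hub has 4 dogs and a notch every 90 degrees, 3 mm wider than the pin, 8 mm deep, and its motor holds it still at an angle that cannot be seen or read: find a notch by feel, 10 to 80 degrees further clockwise once the knob is in the lock notch, with the knob free to drop there.
- analyser: white bench analyser, fixed: round deck 250 mm across, 48 mm high, under the carousel; on its +x side, 125 to 235 mm from the axis, a rear module 280 mm wide and 85 mm high with a display (to 115 mm) and a folded probe (to 165 mm). Origin on the carousel's axis at bench level; -x is its front.
- tube_rack: white rack 230 x 85 x 50 mm with capped tubes, 96 mm high in all; origin under its centre. Leave alone.
- timer: white desk timer, 85 mm wide, 90 mm high; origin under its foot. Leave alone.
- well_slide: clear slide with 8 wells, 115 x 60 x 6 mm; origin under its centre. Leave alone.

How it is judged:
By the outcome, as a careful person would: the job done as asked, in the order asked, and still so for the second after the job is handed in, with the robot touching nothing.
It also fails if it takes over 64 s, if anything falls off the work surface, if the arm or the gripper's body presses on something with over 40 N, if the wrist force passes 120 N, or if a joint passes its speed limit or range.

## Working session

There is one attempt and no reset: what is moved stays moved. The work goes in short steps, Python scripts to look and compute and a tool call to move; the robot and the scene stay as the last step left them, time stands still between calls to the robot, and variables do not carry over. Pictures are saved under pics/ and viewed, at most 10 in all, crops included, and the job is handed in when it is done.

Besides the shell and the picture viewer there is one more tool, called in YAML: its name, and indented under it one key for each argument. servo_tool: Moves the arm, as the interface text tells. Its arguments: {"type":"object","properties":{"increments":{"type":"array"},"force":{"type":"number"}},"required":["increments"]}

```bash
mkdir -p pics
cat > h.py <<'E'
import numpy as np,cv2
from plant import *
def snap(n,f):
    P=camera_params(n); im,d=read_camera(n); cv2.imwrite(f,im[:,:,::-1]); return im,d,P
def world(P,d,m):
    v,u=np.nonzero(m&(d>0)); z=d[v,u]
    c=np.stack([(u-P['cx'])*z/P['fx'],(v-P['cy'])*z/P['fy'],z],1)
    R=cv2.Rodrigues(np.array(P['rvec'],float))[0]
    return (c-np.ravel(P['tvec']))@R
def orange(im):
    h=cv2.cvtColor(im,cv2.COLOR_RGB2HSV); return (h[...,0]>=7)&(h[...,0]<=20)&(h[...,1]>150)&(h[...,2]>100)
E
python3 - <<'E'
from h import *
s=read_state();print(s)
for n in('top','side'):
    im,d,P=snap(n,f'pics/{n}0.png');m=orange(im);w=world(P,d,m);print(n,m.sum(),w.mean(0) if len(w) else 0,np.percentile(w,[2,98],axis=0) if len(w) else 0)
a=[cv2.imread(f'pics/{n}0.png') for n in('top','side')]
E
```

```text
{'t': 0.0, 'q': array([-1.26740500e+00,  1.31162713e-01,  1.48925924e+00,  3.55138883e-05,
        1.52296512e+00, -8.54050882e-02]), 'dq': array([ 0.00148188, -0.00119684, -0.00074555,  0.00041095, -0.00101667,
        0.00023307]), 'joint_torque': array([ 2.36355154e-03, -5.59831345e+01, -4.91760743e+01,  7.70199741e-02,
        3.54238646e-02, -1.95575544e-04]), 'tool_pos': array([ 0.22740405, -0.55500186,  0.40369721]), 'orientation': array([-3.08066449e+00, -6.06532662e-01,  2.51075395e-04]), 'force': array([0.50095957, 0.86955894, 1.11408032]), 'wrist_torque': array([ 0.02194692, -0.02803564,  0.00927657]), 'gripper_force': 0.0, 'opening': 0.09293216877304653}
top 66 [0.52277226 0.05326254 0.16556229] [[ 0.4886955  -0.02776283  0.09352501]
 [ 0.54505916  0.3338779   0.18813558]]
side 153 [ 0.56832538 -0.02865385  0.14346893] [[ 0.48878079 -0.73117085  0.08310078]
 [ 0.82962454  0.33740712  0.18587725]]
```

View pics/top0.png

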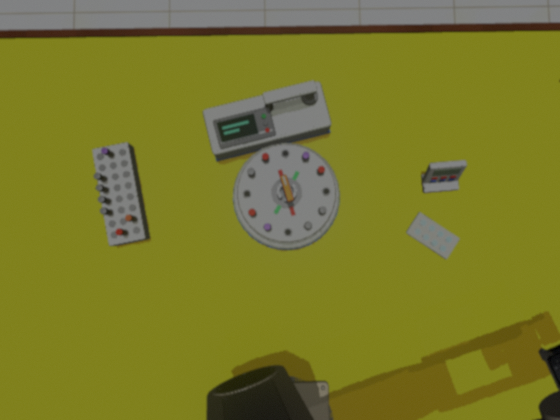

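View pics/side0.png

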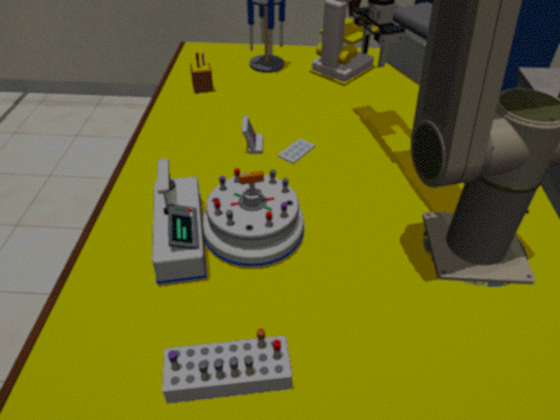

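The top view shows the carousel around (287,193), with the orange wing from about (283,172) to (292,205), close to the red marks. The analyser module is above it. The rack, timer and slide are well clear.

Run:
```python
from h import *
im,d,P=snap('top','pics/top1.png')
m=orange(im); k=np.zeros_like(m); k[165:212,270:305]=1
w=world(P,d,m&k); w=w[w[:,2]>.15]
c=w.mean(0); u,s,v=np.linalg.svd((w-c)[:,:2]); print(len(w),c,v[0],np.degrees(np.arctan2(v[0,1],v[0,0])),s)
# carousel centre from top-face depth
k=np.zeros_like(m);k[130:260,225:350]=1
w=world(P,d,k.astype(bool)); r=w[(w[:,2]>.09)&(w[:,2]<.104)]
r=r[np.hypot(*(r[:,:2]-c[:2]).T)<.12]
print(len(r),cv2.minEnclosingCircle(r[:,:2].astype(np.float32)))
cv2.imwrite('pics/c1.png',cv2.resize(im[130:260,225:350,::-1],None,fx=4,fy=4,interpolation=cv2.INTER_CUBIC)*1)
s=read_state(); R=cv2.Rodrigues(s['orientation'])[0]
t=np.array([c[0],c[1],.40]); print('slide mm',R.T@(t-s['tool_pos'])*1000)
Pw=camera_params('wrist');Rw=cv2.Rodrigues(np.array(Pw['rvec'],float))[0];cw=-Rw.T@np.ravel(Pw['tvec']);print('cam in tool',R.T@(cw-s['tool_pos']),R.T@Rw.T,Pw['fx'])
```

```text
51 [ 0.53120484 -0.02143989  0.18427886] [-0.95095306 -0.30933523] -161.98082686868796 [0.07905529 0.0231976 ]
6737 ((0.5425231456756592, -0.01873195916414261), 0.11102908849716187)
slide mm [ 483.41435658 -378.60845744    4.53871039]
cam in tool [0.07080688 0.00040895 0.02032202] [[ 4.04565845e-04 -9.65151761e-01 -2.61690493e-01]
 [ 9.99999749e-01  2.38409400e-04  6.66682573e-04]
 [-5.81060386e-04 -2.61690697e-01  9.65151616e-01]] 355.0128330276102
```

View pics/c1.png

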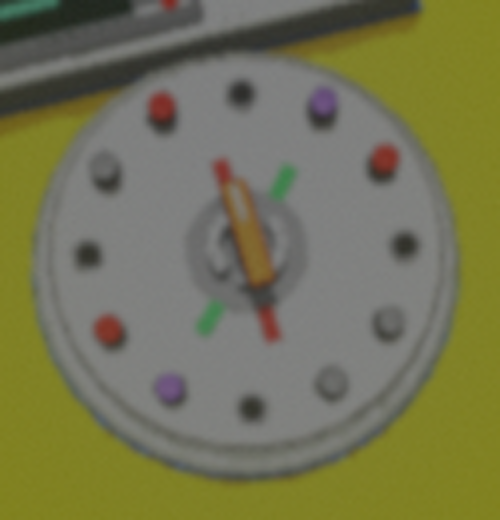

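The crop shows the wing at about +17° in world axes, in line with the red marks. The carousel centre is near (0.54,-0.02). I'll go above it with the tool x at about 197°, which leaves the last joint room to turn clockwise.

servo_tool:
  increments:
    - {"slide": [25,-19,-1],"dr": [0,0,-0.14],"jaw": 0}
    - {"slide": [50,-38,-2],"dr": [0,0,-0.28],"jaw": 0}
    - {"slide": [80,-61,-3],"dr": [0,0,-0.42],"jaw": 0}
    - {"slide": [110,-84,-4],"dr": [0,0,-0.56],"jaw": 0}
    - {"slide": [140,-107,-5],"dr": [0,0,-0.7],"jaw": 0}
    - {"slide": [170,-130,-6],"dr": [0,0,-0.85],"jaw": 0}
    - {"slide": [200,-153,-7],"dr": [0,0,-1.0],"jaw": 0}
    - {"slide": [230,-176,-8],"dr": [0,0,-1.14],"jaw": 0}
    - {"slide": [260,-199,-9],"dr": [0,0,-1.28],"jaw": 0}
    - {"slide": [290,-222,-10],"dr": [0,0,-1.42],"jaw": 0}
    - {"slide": [320,-245,-11],"dr": [0,0,-1.57],"jaw": 0}
    - {"slide": [350,-268,-12],"dr": [0,0,-1.71],"jaw": 0}
    - {"slide": [380,-291,-13],"dr": [0,0,-1.85],"jaw": 0}
    - {"slide": [410,-314,-14],"dr": [0,0,-2.0],"jaw": 0}
    - {"slide": [435,-333,-15],"dr": [0,0,-2.14],"jaw": 0}
    - {"slide": [460,-353,-16],"dr": [0,0,-2.28],"jaw": 0}
    - {"slide": [480,-369,-16],"dr": [0,0,-2.43],"jaw": 0}
    - {"slide": [490,-377,-16],"dr": [0,0,-2.57],"jaw": 0}
    - {"slide": [490,-377,-16],"dr": [0,0,-2.71],"jaw": 0}
    - {"slide": [490,-377,-16],"dr": [0,0,-2.85],"jaw": 0}

```text
t: 2.15
tool_pos: [0.5381, -0.0199, 0.4202]
orientation: [0.164, -3.136, -0.0]
force: [-1.3, 0.5, -0.4]
opening: 0.0934
gripper_force: 0.0
```

servo_tool:
  increments:
    - {"slide": [0,0,0],"dr": [0,0,-0.14],"jaw": 0}
    - {"slide": [0,0,0],"dr": [0,0,-0.2],"jaw": 0}
    - {"slide": [0,0,0],"dr": [0,0,-0.2],"jaw": 0}
    - {"slide": [0,0,0],"dr": [0,0,-0.2],"jaw": 0}

```text
t: 2.55
tool_pos: [0.5379, -0.0206, 0.4205]
orientation: [0.462, -3.107, -0.0]
force: [1.0, 0.1, 0.0]
opening: 0.093
gripper_force: 0.0
```

```bash
cat > look.py <<'E'
from h import *
import sys
def look(f):
    s=read_state(); R=cv2.Rodrigues(s['orientation'])[0]
    im,d,P=snap('wrist',f)
    w=world(P,d,orange(im)); w=w[(np.hypot(w[:,0]-.54,w[:,1]+.02)<.05)&(w[:,2]>.12)]
    zt=np.percentile(w[:,2],95); t=w[w[:,2]>zt-.004]
    (c,sz,a)=cv2.minAreaRect((t[:,:2]*1000).astype(np.float32))
    u,_,v=np.linalg.svd(t[:,:2]-t[:,:2].mean(0),full_matrices=False)
    ang=np.degrees(np.arctan2(v[0,1],v[0,0]))%180
    xa=np.degrees(np.arctan2(R[1,0],R[0,0]))%360
    print('t',s['t'],'q',s['q'].round(3),'tool',s['tool_pos'].round(4),'xang',xa,'tilt',R[2,2],'F',s['force'].round(2))
    print('wing',c,sz,'ztop',zt,'ang',ang)
    dm=np.array([c[0]/1000,c[1]/1000,zt-.0125+.167])-s['tool_pos']
    print('slide to grasp',(R.T@dm*1000).round(1),'turn',np.radians((xa-180)-ang))
    return im,d,P
if __name__=='__main__': look(sys.argv[1])
E
python3 look.py pics/w1.png
```

```text
t 2.55 q [-0.134 -0.043  1.638  0.     1.547 -1.999] tool [ 0.5379 -0.0206  0.4205] xang 196.9069041286076 tilt -0.9999999243794326 F [0.98 0.12 0.02]
wing (540.3366088867188, -19.811866760253906) (53.78450012207031, 11.99996566772461) ztop 0.18424360014681362 ang 15.8382661586877
slide to grasp [-2.6  0.  81.8] turn 0.018651251086930498
```

View pics/w1.png

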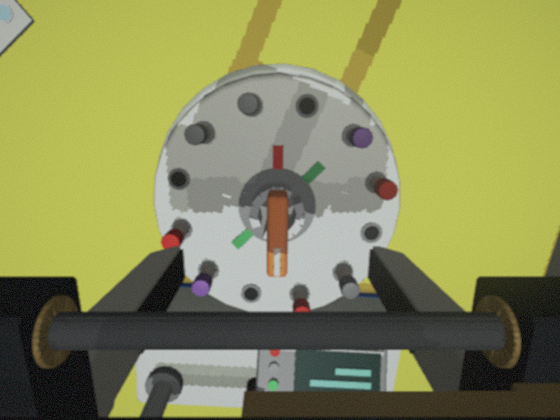

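The wrist view is centred on the wing at (278,235), with the fingers straddling it and no tubes in the way. Next I'll go down and grasp.

servo_tool:
  increments:
    - {"slide": [-1,0,20],"dr": [0,0,0.02],"jaw": 0.2}
    - {"slide": [-2.5,0,40],"dr": [0,0,0.02],"jaw": 0.4}
    - {"slide": [-2.5,0,60],"dr": [0,0,0.02],"jaw": 0.4}
    - {"slide": [-2.5,0,74],"dr": [0,0,0.02],"jaw": 0.4}
    - {"slide": [-2.5,0,80],"dr": [0,0,0.02],"jaw": 0.4}
    - {"slide": [-2.5,0,81],"dr": [0,0,0.02],"jaw": 0.5}
    - {"slide": [-2.5,0,81],"dr": [0,0,0.02],"jaw": 0.7}
    - {"slide": [-2.5,0,81],"dr": [0,0,0.02],"jaw": 1}
    - {"slide": [-2.5,0,81],"dr": [0,0,0.02],"jaw": 1}
    - {"slide": [-2.5,0,81],"dr": [0,0,0.02],"jaw": 1}
    - {"slide": [-2.5,0,81],"dr": [0,0,0.02],"jaw": 1}
    - {"slide": [-2.5,0,81],"dr": [0,0,0.02],"jaw": 1}
  force: 35

```text
t: 3.8
tool_pos: [0.5404, -0.0195, 0.3401]
orientation: [-0.434, 3.111, 0.001]
force: [-1.1, 4.0, 3.1]
opening: 0.0139
gripper_force: 35.0
```

```bash
python3 look.py pics/w2.png; python3 -c "
from plant import *;s=read_state();print(s['force'],s['wrist_torque'],s['opening'],s['gripper_force'])"
```

```text
t 3.8 q [-1.310e-01  1.000e-02  1.733e+00  1.000e-03  1.398e+00 -1.980e+00] tool [ 0.5404 -0.0195  0.3401] xang 195.89802235960576 tilt -0.999999544721273 F [-1.13  4.    3.09]
wing (531.8159790039062, -22.409265518188477) (36.817874908447266, 13.53095531463623) ztop 0.18412529185735418 ang 16.267504552520737
slide to grasp [ 9.1 -0.5  1.5] turn -0.006448680793855198
[-2.59158221  3.77514879  3.15913393] [0.79208249 0.08167478 0.04598631] 0.013796201466759177 34.999927282333374
```

servo_tool:
  increments:
    - {"slide": [0,0,-2],"dr": [0,0,0],"jaw": 1}
    - {"slide": [0,0,-4],"dr": [0,0,0],"jaw": 1}
    - {"slide": [0,0,-6],"dr": [0,0,0],"jaw": 1}
    - {"slide": [0,0,-7.5],"dr": [0,0,0],"jaw": 1}
    - {"slide": [0,0,-7.5],"dr": [0,0,0],"jaw": 1}
    - {"slide": [0,0,-7.5],"dr": [0,0,0],"jaw": 1}

```text
t: 4.45
tool_pos: [0.5404, -0.0195, 0.3455]
orientation: [0.434, -3.111, -0.002]
force: [5.8, 3.0, -10.6]
opening: 0.0135
gripper_force: 35.0
```

```bash
python3 look.py pics/w3.png; python3 -c "
from plant import *;s=read_state();print(s['force'],s['wrist_torque'],s['opening'],s['gripper_force'])"
```

```text
t 4.45 q [-1.310e-01  6.000e-03  1.727e+00  1.000e-03  1.409e+00 -1.980e+00] tool [ 0.5404 -0.0195  0.3455] xang 195.89690497890334 tilt -0.9999992807351815 F [  5.8    2.98 -10.57]
wing (531.5288696289062, -22.261688232421875) (36.203094482421875, 13.448654174804688) ztop 0.18943383294800506 ang 15.988716938502428
slide to grasp [ 9.3 -0.2  1.6] turn -0.0016024209877121616
[  6.34692747   3.97534865 -11.49927743] [ 0.70620876 -1.36416597  0.0273488 ] 0.013918983839811046 34.9965101480484
```

servo_tool:
  increments:
    - {"slide": [0,0,-1],"dr": [0,0,0],"jaw": 1}
    - {"slide": [0,0,-2.2],"dr": [0,0,0],"jaw": 1}
    - {"slide": [0,0,-2.2],"dr": [0,0,0],"jaw": 1}
    - {"slide": [0,0,-2.2],"dr": [0,0,0],"jaw": 1}
    - {"slide": [0,0,-2.2],"dr": [0,0,0.06],"jaw": 1}
    - {"slide": [0,0,-2.2],"dr": [0,0,0.12],"jaw": 1}
    - {"slide": [0,0,-2.2],"dr": [0,0,0.18],"jaw": 1}
    - {"slide": [0,0,-2.2],"dr": [0,0,0.18],"jaw": 1}

```text
t: 5.3
tool_pos: [0.5403, -0.0193, 0.3475]
orientation: [0.15, -3.137, -0.002]
force: [6.6, 4.9, -11.4]
opening: 0.0141
gripper_force: 35.0
```

```bash
python3 look.py pics/w4.png; python3 -c "
from plant import *;s=read_state();print(s['force'],s['wrist_torque'],s['opening'],s['gripper_force'])"
```

```text
t 5.3 q [-1.310e-01  5.000e-03  1.725e+00  1.000e-03  1.413e+00 -1.797e+00] tool [ 0.5403 -0.0193  0.3475] xang 185.46800606080814 tilt -0.9999983198279166 F [  6.56   4.9  -11.44]
wing (530.9845581054688, -20.743885040283203) (36.09052658081055, 13.410713195800781) ztop 0.19142839109847465 ang 5.616225502442716
slide to grasp [ 9.4 -0.6  1.6] turn -0.002586917271990981
[  6.63105458   5.63430651 -12.57505677] [ 0.89679869 -1.32605248 -0.0141035 ] 0.013843175175493522 34.996851682662964
```

View pics/w4.png

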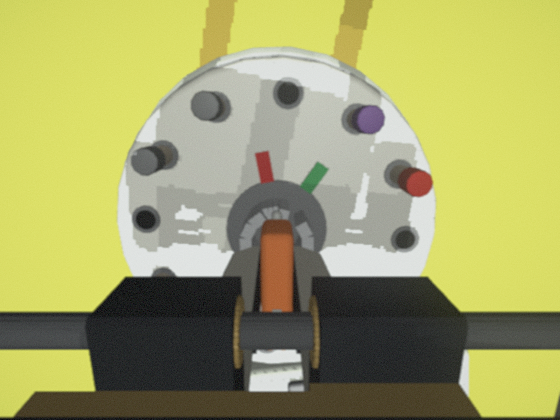

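The wing has left the red mark at (264,167), so the knob turns free of the carousel. I'll measure the marks to see how much turn is left.

```bash
cat > marks.py <<'E'
from look import *
def marks(im,d,P,c=(.5405,-.0195)):
    h=cv2.cvtColor(im,cv2.COLOR_RGB2HSV)
    for n,hm in(('red',(h[...,0]<6)|(h[...,0]>174)),('green',(h[...,0]>45)&(h[...,0]<85))):
        w=world(P,d,hm&(h[...,1]>90)); r=np.hypot(w[:,0]-c[0],w[:,1]-c[1])
        w=w[(r<.06)&(r>.024)&(w[:,2]<.105)&(w[:,2]>.09)&(w[:,0]<c[0])]
        m=w[:,:2].mean(0)-c if len(w) else np.zeros(2); print(n,len(w),np.degrees(np.arctan2(m[1],m[0]))%360-180)
if __name__=='__main__':
    marks(*look(sys.argv[1])); s=read_state();print(s['wrist_torque'],s['opening'])
E
python3 marks.py pics/w5.png
```

```text
t 5.35 q [-1.310e-01  5.000e-03  1.725e+00  1.000e-03  1.413e+00 -1.799e+00] tool [ 0.5404 -0.0193  0.3475] xang 185.55759405419778 tilt -0.9999983903940053 F [  6.63   5.63 -12.58]
wing (531.0802001953125, -20.75786590576172) (36.36274719238281, 13.414438247680664) ztop 0.1914678233324995 ang 5.714323604480459
slide to grasp [ 9.4 -0.6  1.6] turn -0.0027354466876027793
red 401 16.38857703810288
green 338 -29.19526615518285
[ 0.88914476 -1.39722705  0.01715719] 0.013865488187259077
```

servo_tool:
  increments:
    - {"slide": [0,0,0],"dr": [0,0,0.08],"jaw": 1}
    - {"slide": [0,0,0],"dr": [0,0,0.16],"jaw": 1}
    - {"slide": [0,0,0],"dr": [0,0,0.24],"jaw": 1}
    - {"slide": [0,0,0],"dr": [0,0,0.32],"jaw": 1}
    - {"slide": [0,0,0],"dr": [0,0,0.4],"jaw": 1}
    - {"slide": [0,0,0],"dr": [0,0,0.48],"jaw": 1}
    - {"slide": [0,0,0],"dr": [0,0,0.55],"jaw": 1}
    - {"slide": [0,0,0],"dr": [0,0,0.6],"jaw": 1}
    - {"slide": [0,0,0],"dr": [0,0,0.6],"jaw": 1}
    - {"slide": [0,0,0],"dr": [0,0,0.6],"jaw": 1}

```text
t: 6.4
tool_pos: [0.5405, -0.0184, 0.3476]
orientation: [-0.78, -3.042, -0.005]
force: [7.6, 10.8, -11.0]
opening: 0.0138
gripper_force: 35.0
```

```bash
python3 marks.py pics/w6.png
```

```text
t 6.4 q [-0.13   0.005  1.725  0.003  1.413 -1.199] tool [ 0.5405 -0.0184  0.3476] xang 151.2447381503382 tilt -0.9999946494981106 F [  7.64  10.79 -11.04]
wing (532.30908203125, -14.73729133605957) (13.458849906921387, 36.42954635620117) ztop 0.1915641496422119 ang 151.61312891661174
slide to grasp [ 8.9 -0.7  1.6] turn -3.148022285395211
red 388 16.34673565246365
green 330 -29.42938165914461
[ 1.62846466 -1.49247541  0.04114936] 0.0135148814876805
```

servo_tool:
  increments:
    - {"slide": [0,0,0],"dr": [0,0,0],"jaw": 0.78}
    - {"slide": [0,0,0],"dr": [0,0,0],"jaw": 0.75}
    - {"slide": [0,0,0],"dr": [0,0,0],"jaw": 0.75}
    - {"slide": [0,0,0],"dr": [0,0,0],"jaw": 0.75}

```text
t: 6.85
tool_pos: [0.5404, -0.0202, 0.3497]
orientation: [0.782, 3.042, -0.001]
force: [0.7, -0.4, 1.0]
opening: 0.0229
gripper_force: 0.0
```

```bash
python3 marks.py pics/w7.png
```

```text
t 6.85 q [-0.132  0.003  1.723 -0.     1.416 -1.2  ] tool [ 0.5404 -0.0202  0.3497] xang 151.16914317929516 tilt -0.9999998233071012 F [ 0.66 -0.44  1.03]
wing (536.7792358398438, -17.173828125) (12.686189651489258, 46.84196090698242) ztop 0.1777858459658544 ang 151.12865093033997
slide to grasp [ 4.7  0.9 17.4] turn -3.140885930523988
red 383 16.246687990845317
green 337 -29.368666044519045
[ 0.0190171  -0.19157187 -0.03837972] 0.0233299920817951
```

View pics/w7.png

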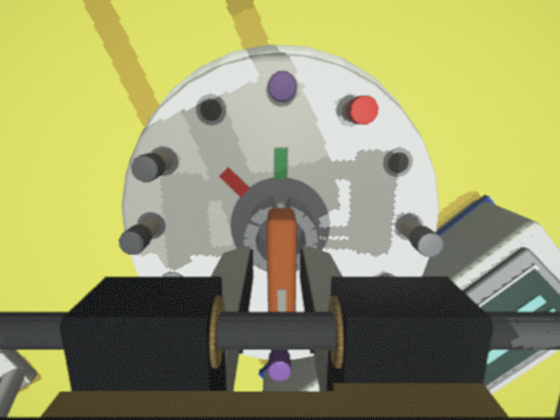

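The knob has sprung down into the lock notch: lift is about 7.5 mm and the wing lines up with the green mark at (281,163). I'll re-centre, lower and grip it, then ease it clockwise, watching the vertical force for the pin losing its support.

servo_tool:
  increments:
    - {"slide": [0,1.3,6],"dr": [0,0,0],"jaw": 0.75}
    - {"slide": [0,1.3,12],"dr": [0,0,0],"jaw": 0.75}
    - {"slide": [0,1.3,17],"dr": [0,0,0],"jaw": 0.75}
    - {"slide": [0,1.3,17],"dr": [0,0,0],"jaw": 0.75}
    - {"slide": [0,1.3,17],"dr": [0,0,0],"jaw": 1}
    - {"slide": [0,1.3,17],"dr": [0,0,0],"jaw": 1}
    - {"slide": [0,1.3,17],"dr": [0,0,0],"jaw": 1}
  force: 20

```text
t: 7.6
tool_pos: [0.5412, -0.0183, 0.3325]
orientation: [0.781, 3.043, 0.002]
force: [2.5, 4.6, -3.5]
opening: 0.014
gripper_force: 20.0
```

servo_tool:
  increments:
    - {"slide": [0,0,0],"dr": [0,0,0.03],"jaw": 1}
    - {"slide": [0,0,0],"dr": [0,0,0.06],"jaw": 1}
    - {"slide": [0,0,0],"dr": [0,0,0.09],"jaw": 1}
    - {"slide": [0,0,0],"dr": [0,0,0.12],"jaw": 1}
    - {"slide": [0,0,0],"dr": [0,0,0.12],"jaw": 1}

```text
t: 8.1
tool_pos: [0.5412, -0.0182, 0.3325]
orientation: [0.963, 2.99, 0.002]
force: [2.9, 4.3, -2.6]
opening: 0.0137
gripper_force: 20.0
```

```bash
python3 marks.py pics/w8.png
```

```text
t 8.1 q [-1.290e-01  1.800e-02  1.740e+00  1.000e-03  1.383e+00 -1.076e+00] tool [ 0.5412 -0.0182  0.3325] xang 144.28145461821504 tilt -0.9999989442998188 F [ 2.85  4.31 -2.56]
wing (532.9492797851562, -13.935806274414062) (13.387381553649902, 36.68650817871094) ztop 0.1778754767071406 ang 144.67032527265533
slide to grasp [ 9.2 -1.4  0.2] turn -3.1483797268741616
red 445 11.381566374341418
green 399 -34.29557785413715
[ 0.72657241 -0.58140334 -0.02349422] 0.013607771349425559
```

servo_tool:
  increments:
    - {"slide": [0,0,0],"dr": [0,0,0.03],"jaw": 1}
    - {"slide": [0,0,0],"dr": [0,0,0.06],"jaw": 1}
    - {"slide": [0,0,0],"dr": [0,0,0.06],"jaw": 1}

```text
t: 8.45
tool_pos: [0.5413, -0.0181, 0.3325]
orientation: [1.052, 2.959, 0.002]
force: [3.3, 5.1, -3.4]
opening: 0.014
gripper_force: 20.0
```

servo_tool:
  increments:
    - {"slide": [0,0,0],"dr": [0,0,0.03],"jaw": 1}
    - {"slide": [0,0,0],"dr": [0,0,0.06],"jaw": 1}
    - {"slide": [0,0,0],"dr": [0,0,0.06],"jaw": 1}
    - {"slide": [0,0,0],"dr": [0,0,0.06],"jaw": 0.8}
    - {"slide": [0,0,0],"dr": [0,0,0.06],"jaw": 0.8}
    - {"slide": [0,0,0],"dr": [0,0,0.06],"jaw": 0.8}

```text
t: 9.05
tool_pos: [0.541, -0.0189, 0.3327]
orientation: [1.14, 2.927, -0.001]
force: [-0.6, -0.3, 1.4]
opening: 0.0183
gripper_force: 0.0
```

```bash
python3 marks.py pics/w9.png
```

```text
t 9.05 q [-0.13   0.018  1.74  -0.     1.384 -0.957] tool [ 0.541  -0.0189  0.3327] xang 137.43511511340475 tilt -0.9999998759856674 F [-0.56 -0.32  1.45]
wing (534.0841064453125, -13.010643005371094) (13.110390663146973, 37.23523712158203) ztop 0.17777472092889873 ang 137.99632749906408
slide to grasp [ 9.1 -0.3  0.4] turn -3.1513876575225206
red 441 4.290609880440144
green 394 -41.33117864725472
[-0.02086715 -0.18148746 -0.03552191] 0.018528614573215037
```

servo_tool:
  increments:
    - {"slide": [0,0,0],"dr": [0,0,0],"jaw": 1}
    - {"slide": [0,0,0],"dr": [0,0,0],"jaw": 1}
    - {"slide": [0,0,0],"dr": [0,0,0.04],"jaw": 1}
    - {"slide": [0,0,0],"dr": [0,0,0.08],"jaw": 1}
    - {"slide": [0,0,0],"dr": [0,0,0.08],"jaw": 1}
    - {"slide": [0,0,0],"dr": [0,0,0.08],"jaw": 0.8}
    - {"slide": [0,0,0],"dr": [0,0,0.08],"jaw": 0.8}
    - {"slide": [0,0,0],"dr": [0,0,0.08],"jaw": 0.8}

```text
t: 9.9
tool_pos: [0.5409, -0.0189, 0.3324]
orientation: [-1.256, -2.879, 0.0]
force: [-0.4, 0.1, 0.4]
opening: 0.0189
gripper_force: 0.0
```

```bash
python3 marks.py pics/w9.png | grep -E "wing|red"
```

```text
wing (534.455322265625, -12.399616241455078) (13.04077434539795, 36.95487594604492) ztop 0.17778704770518128 ang 133.94746814455266
red 445 -0.40333059854691555
```

servo_tool:
  increments:
    - {"slide": [0,0,0],"dr": [0,0,0],"jaw": 1}
    - {"slide": [0,0,0],"dr": [0,0,0],"jaw": 1}
    - {"slide": [0,0,0],"dr": [0,0,0.04],"jaw": 1}
    - {"slide": [0,0,0],"dr": [0,0,0.08],"jaw": 1}
    - {"slide": [0,0,0],"dr": [0,0,0.08],"jaw": 1}
    - {"slide": [0,0,0],"dr": [0,0,0.08],"jaw": 0.8}
    - {"slide": [0,0,0],"dr": [0,0,0.08],"jaw": 0.8}
    - {"slide": [0,0,0],"dr": [0,0,0.08],"jaw": 0.8}

```text
t: 10.75
tool_pos: [0.5409, -0.0188, 0.3324]
orientation: [-1.37, -2.827, 0.0]
force: [-0.1, 0.7, -0.2]
opening: 0.0183
gripper_force: 0.0
```

```bash
python3 marks.py pics/w9.png | grep -E "wing|red"
```

```text
wing (535.06787109375, -11.866092681884766) (13.268779754638672, 37.284027099609375) ztop 0.17773189011015217 ang 129.03460056954646
red 442 -4.989324552057155
```

servo_tool:
  increments:
    - {"slide": [0,0,0],"dr": [0,0,0],"jaw": 1}
    - {"slide": [0,0,0],"dr": [0,0,0],"jaw": 1}
    - {"slide": [0,0,0],"dr": [0,0,0.04],"jaw": 1}
    - {"slide": [0,0,0],"dr": [0,0,0.08],"jaw": 1}
    - {"slide": [0,0,0],"dr": [0,0,0.08],"jaw": 1}
    - {"slide": [0,0,0],"dr": [0,0,0.08],"jaw": 0.8}
    - {"slide": [0,0,0],"dr": [0,0,0.08],"jaw": 0.8}
    - {"slide": [0,0,0],"dr": [0,0,0.08],"jaw": 0.8}

```text
t: 11.6
tool_pos: [0.5409, -0.0188, 0.3324]
orientation: [-1.482, -2.77, 0.001]
force: [-0.2, -0.0, 0.2]
opening: 0.0187
gripper_force: 0.0
```

```bash
python3 marks.py pics/w9.png | grep -E "wing|red"
```

```text
wing (535.881103515625, -11.381149291992188) (13.3132963180542, 36.83814239501953) ztop 0.17780779873086613 ang 124.24641892865786
red 445 -9.746000615744151
```

servo_tool:
  increments:
    - {"slide": [0,0,0],"dr": [0,0,0],"jaw": 1}
    - {"slide": [0,0,0],"dr": [0,0,0],"jaw": 1}
    - {"slide": [0,0,0],"dr": [0,0,0.04],"jaw": 1}
    - {"slide": [0,0,0],"dr": [0,0,0.08],"jaw": 1}
    - {"slide": [0,0,0],"dr": [0,0,0.08],"jaw": 1}
    - {"slide": [0,0,0],"dr": [0,0,0.08],"jaw": 0.8}
    - {"slide": [0,0,0],"dr": [0,0,0.08],"jaw": 0.8}
    - {"slide": [0,0,0],"dr": [0,0,0.08],"jaw": 0.8}

```text
t: 12.45
tool_pos: [0.5409, -0.0189, 0.3324]
orientation: [-1.592, -2.708, 0.0]
force: [0.7, 0.1, 0.6]
opening: 0.0182
gripper_force: 0.0
```

```bash
python3 marks.py pics/w9.png | grep -E "wing|red"
```

```text
wing (536.5031127929688, -11.002338409423828) (13.365791320800781, 37.02083206176758) ztop 0.17778343234030083 ang 119.7310130793999
red 444 -14.407003576146451
```

servo_tool:
  increments:
    - {"slide": [0,0,0],"dr": [0,0,0],"jaw": 1}
    - {"slide": [0,0,0],"dr": [0,0,0],"jaw": 1}
    - {"slide": [0,0,0],"dr": [0,0,0.04],"jaw": 1}
    - {"slide": [0,0,0],"dr": [0,0,0.08],"jaw": 1}
    - {"slide": [0,0,0],"dr": [0,0,0.08],"jaw": 1}
    - {"slide": [0,0,0],"dr": [0,0,0.08],"jaw": 0.8}
    - {"slide": [0,0,0],"dr": [0,0,0.08],"jaw": 0.8}
    - {"slide": [0,0,0],"dr": [0,0,0.08],"jaw": 0.8}

```text
t: 13.3
tool_pos: [0.5409, -0.0188, 0.3324]
orientation: [-1.699, -2.642, 0.001]
force: [-0.0, 0.4, 0.7]
opening: 0.0185
gripper_force: 0.0
```

```bash
python3 marks.py pics/w9.png | grep -E "wing|red"
```

```text
wing (537.3583374023438, -10.941226959228516) (13.165671348571777, 37.45082092285156) ztop 0.17783729580394794 ang 114.84506576955758
red 445 -19.111920390688994
```

servo_tool:
  increments:
    - {"slide": [0,0,0],"dr": [0,0,0],"jaw": 1}
    - {"slide": [0,0,0],"dr": [0,0,0],"jaw": 1}
    - {"slide": [0,0,0],"dr": [0,0,0.04],"jaw": 1}
    - {"slide": [0,0,0],"dr": [0,0,0.08],"jaw": 1}
    - {"slide": [0,0,0],"dr": [0,0,0.08],"jaw": 1}
    - {"slide": [0,0,0],"dr": [0,0,0.08],"jaw": 0.8}
    - {"slide": [0,0,0],"dr": [0,0,0.08],"jaw": 0.8}
    - {"slide": [0,0,0],"dr": [0,0,0.08],"jaw": 0.8}

```text
t: 14.15
tool_pos: [0.5409, -0.0188, 0.3324]
orientation: [-1.803, -2.572, 0.0]
force: [-0.0, 0.6, -0.9]
opening: 0.0186
gripper_force: 0.0
```

```bash
python3 marks.py pics/w9.png | grep -E "wing|red"
```

```text
wing (538.08203125, -10.57586669921875) (13.054268836975098, 37.48097229003906) ztop 0.1777851864154853 ang 110.31731505436038
red 446 -23.87475215143897
```

servo_tool:
  increments:
    - {"slide": [0,0,0],"dr": [0,0,0],"jaw": 1}
    - {"slide": [0,0,0],"dr": [0,0,0],"jaw": 1}
    - {"slide": [0,0,0],"dr": [0,0,0.04],"jaw": 1}
    - {"slide": [0,0,0],"dr": [0,0,0.08],"jaw": 1}
    - {"slide": [0,0,0],"dr": [0,0,0.08],"jaw": 1}
    - {"slide": [0,0,0],"dr": [0,0,0.08],"jaw": 0.8}
    - {"slide": [0,0,0],"dr": [0,0,0.08],"jaw": 0.8}
    - {"slide": [0,0,0],"dr": [0,0,0.08],"jaw": 0.8}

```text
t: 15.0
tool_pos: [0.5409, -0.0188, 0.3324]
orientation: [-1.905, -2.498, 0.0]
force: [-0.2, 0.0, -0.4]
opening: 0.0183
gripper_force: 0.0
```

```bash
python3 marks.py pics/w9.png | grep -E "wing|red"
```

```text
wing (538.8071899414062, -10.445943832397461) (13.059967041015625, 37.628936767578125) ztop 0.1776150590457868 ang 105.65496786142305
red 444 -28.641154292045883
```

servo_tool:
  increments:
    - {"slide": [0,0,0],"dr": [0,0,0],"jaw": 1}
    - {"slide": [0,0,0],"dr": [0,0,0],"jaw": 1}
    - {"slide": [0,0,0],"dr": [0,0,0.04],"jaw": 1}
    - {"slide": [0,0,0],"dr": [0,0,0.08],"jaw": 1}
    - {"slide": [0,0,0],"dr": [0,0,0.08],"jaw": 1}
    - {"slide": [0,0,0],"dr": [0,0,0.08],"jaw": 0.8}
    - {"slide": [0,0,0],"dr": [0,0,0.08],"jaw": 0.8}
    - {"slide": [0,0,0],"dr": [0,0,0.08],"jaw": 0.8}

```text
t: 15.85
tool_pos: [0.5409, -0.0188, 0.3325]
orientation: [-2.003, -2.42, 0.0]
force: [1.0, -0.1, -1.4]
opening: 0.0185
gripper_force: 0.2
```

```bash
python3 marks.py pics/w9.png | grep -E "wing|red"
```

```text
wing (540.5650634765625, -12.557270050048828) (13.236075401306152, 42.32852554321289) ztop 0.17051526856599158 ang 96.39855133071596
red 439 -36.94839454710359
```

The knob top has dropped from 177.6 to 170.5 mm, so lift is about 0.4 mm and it is home. I'll open and withdraw straight up.

servo_tool:
  increments:
    - {"slide": [0,0,0],"dr": [0,0,0],"jaw": 0.7}
    - {"slide": [0,0,0],"dr": [0,0,0],"jaw": 0.5}
    - {"slide": [0,0,0],"dr": [0,0,0],"jaw": 0.5}
    - {"slide": [0,0,0],"dr": [0,0,0],"jaw": 0.5}
    - {"slide": [0,0,-10],"dr": [0,0,0],"jaw": 0.5}
    - {"slide": [0,0,-30],"dr": [0,0,0],"jaw": 0.5}
    - {"slide": [0,0,-60],"dr": [0,0,0],"jaw": 0.5}
    - {"slide": [0,0,-90],"dr": [0,0,0],"jaw": 0.5}
    - {"slide": [0,0,-100],"dr": [0,0,0],"jaw": 0.5}
    - {"slide": [0,0,-100],"dr": [0,0,0],"jaw": 0.5}
    - {"slide": [0,0,-100],"dr": [0,0,0],"jaw": 0.5}

```text
t: 17.0
tool_pos: [0.5408, -0.0187, 0.4313]
orientation: [-2.002, -2.419, 0.001]
force: [0.3, 0.3, -0.0]
opening: 0.0468
gripper_force: 0.0
```

```bash
python3 marks.py pics/w20.png
```

```text
t 17.0 q [-0.129 -0.038  1.614 -0.     1.567 -0.317] tool [ 0.5408 -0.0187  0.4313] xang 100.77378099287778 tilt -0.9999992735240127 F [ 0.29  0.34 -0.01]
wing (532.1427001953125, -19.09503936767578) (30.019044876098633, 53.0113525390625) ztop 0.1707141194680833 ang 95.69555651437626
slide to grasp [  1.2  -8.5 106.1] turn -3.0529609162845697
red 201 -37.19960092142901
green 173 -82.65357465845898
[-0.03430429 -0.05323291 -0.07748713] 0.04640278826486611
```

View pics/w20.png

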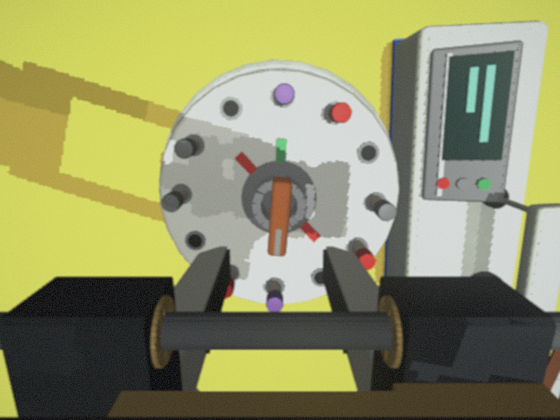

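The wing, at (280,215), sits low and lines up with the green mark at (281,150). The tubes are undisturbed and the gripper is clear, so I'm handing the job in.

```bash
python3 -c "
from plant import *;print(close_job())"
```

```text
the job is handed in; nothing more can be done
None
```

The knob was lifted, turned to the lock notch and eased clockwise until the drive pin dropped into the hub; it sat about 0.4 mm above home by the depth camera, the gripper was clear, and the job was handed in at about 17 s.

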